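# Feel for the concealed catch of the ingredient station

### The job

Open the covered well of the white ingredient station on the worktop: feel with the fingertips across the row of four plates on its front deck for the one with the flush recessed release button, and push that button fully in so that the steel lid rises by itself. Do not touch the lid, grasp nothing, leave the other things where they stand, and finish clear of everything.

Things in the scene. Friction and masses are not known exactly. Their poses are not given: they have to be found in the camera images.
- station: White plastic ingredient station fixed to the worktop, 260 (x) x 400 (y) x 60 mm high; origin at the centre of its underside, x pointing from the plates to the lid, z up. Its flat deck is 60 mm above the origin. The steel lid covers the well on the half farther from the robot.
- plate_row (a point): Middle of the row of plates, at deck height; axes as the station's. Four white square plates, 69 mm wide, lie flush in the deck, centred at y = -105, -35, 35, 105 mm from here. Three are plain flat blanks; one, its place changing, has a central 44 mm round hole with the flat white button (42 mm) in it, its face 3 mm below the deck: a fingertip there goes 3 mm deeper.
- release (a joint): How far the release button is pushed in, in m: 0 at the start, 0.007 fully in (its face then 10 mm below the deck). It slides straight down against about 5 N of friction, stays where it is left, and lifts the lid in proportion.
- lid: Steel lid, 116 x 285 x 6 mm, lying on the deck, not to be touched. Origin on its hinge along the edge farthest from the plates, x pointing from lid to hinge, z normal to the lid. Its near edge, 87 mm from the line of plate centres, rises as the button goes in: by 0.45 rad, to about 50 mm above the deck, when the button is fully in.
- tin: Bystander: steel tin, 34 mm wide, 45 mm high, standing on the right (-y) end of the station's deck; origin at the centre of its underside.
- pinch_bowl: Bystander: small steel bowl, 40 mm wide, 24 mm high, standing on the left (+y) end of the station's deck; origin at the centre of its underside.
- jar: Bystander: glass jar, 56 mm wide, 85 mm high, in front of the station to the right; origin at the centre of its underside.
- jug: Bystander: steel jug with a side handle, 90 mm wide, 110 mm high, on the right; origin at the centre of its underside.
- spoon: Bystander: steel spoon lying on the worktop on the right; origin on its underside.
- scraper: Bystander: dough scraper, 120 x 130 x 18 mm, lying on the cutting board on the left; origin on its underside.
- bowl: Bystander: steel bowl, 150 mm wide, 70 mm high, on the cutting board on the left; origin at the centre of its underside.

How it is judged:
On the way:
1. the release button is pushed in and the lid has risen (value of joint release above 0.0055 m and angle between lid's own z axis and vertical above 0.33 rad), for 0.1 s.
At the end, for the whole second after the job is handed in: The release button is at least 5.5 mm in (of 7), the lid stands open by more than 0.33 rad (of 0.45) and is at rest, and every bystander is within 20 mm of where it stood (all of step 1 and angular speed of lid below 0.1 rad/s and distance of each of tin, pinch_bowl, jar, jug, spoon, scraper, bowl from where it was at the start of the episode below 0.02 m); the robot touches nothing.
It fails at once if the robot touches the lid (contact force between any of the fingers, the arm and lid above 0.5 N).
It fails at once if a bystander is lifted, carried or pushed away by more than 20 mm (distance of any of tin, pinch_bowl, jar, jug, spoon, scraper, bowl from where it was at the start of the episode above 0.02 m).
It also fails if it takes over 45 s, if anything falls off the work surface, if the arm or the gripper's body presses on something with over 40 N, if the wrist force passes 120 N, or if a joint passes its speed limit or range.

### The arm

A 6-joint arm with a two-finger parallel gripper is mounted at the origin on the work surface. World frame = base frame: x ahead of the robot, y to its left, z up, the work surface at z = 0. Lengths are in m, angles in rad, forces in N, time in s.
With the tool pointing down it reaches from about 0.375 to 0.925 m from the base axis. Payload 5.7 kg.
Tool frame: the origin (TCP) lies midway between the tips of the shut fingers; the grasp point (between the pads) lies 19 mm behind it; z points along the fingers, x is the direction in which the jaws open and shut, and the axes are right-handed (so a half turn about z gives the same grasp; the last joint's range is limited). The gripper opens to 88 mm and grips with 3 to 60 N. Pads are 20 mm wide; open, the fingers measure 115 mm over their backs; the gripper's body (75 mm by 178 mm) begins 61 mm behind the grasp point.
Start: joints at [1.069, 0.359, 1.51, -0, 1.272, -0.115], TCP at [0.226, 0.556, 0.223] pointing down, gripper open.
Joint ranges: [-2.97, 2.97], [-1.01, 2.36], [0.21, 2.38], [-0.96, 4.11], [0.2, 2.71], [-2.98, 2.98]. Speed limits (rad/s): [2.39, 2.39, 3.14, 3.14, 3.14, 3.14].

### API

Orientations are given as a unit quaternion [x, y, z, w].
In Python, from bench import move_ptp, servo_line, goto_joints, move_gripper, sleep, inverse_kinematics, capture, PlanningError, close_job, spot_in, silhouettes, current_clock, current_joint_pos, current_qvel, current_joint_torque, current_position, current_orientation, current_force, current_torque, current_finger_gap gives the robot as it stands. Calls block until the motion is done:
- move_ptp(position, orientation): joint-space move of the TCP to a pose.
- servo_line(position, orientation=None, rate=0.15, contact_N=None): straight line of the TCP; orientation=None keeps the orientation; rate is the mean speed in m/s. With contact_N (N) it stops when the force on the tool has changed by that much, and returns True; else False.
- goto_joints(angles): joint-space move.
- move_gripper(opening): finger opening in m; the grip force is fixed at half the most; returns when the fingers have stopped.
- sleep(seconds).
- inverse_kinematics(position, orientation): joint angles nearest the present ones, or None.
- capture(name): name is "scene" or "side" or "wrist"; returns a dict with "image" (400x640x3 uint8, blue, green, red), "range_z" (400x640 float32, m along the optical axis (not along the pixel's ray), 0 where there is no reading), "intrinsics" (3x3 intrinsics, pixels), "k1" (the pictures are not rectified: a ray, as slopes to the right and down, at radius r is drawn at 1 + k1 r^2 times it, then the intrinsics apply), "R" (3x3) and "t" (3): a world point X has camera coordinates R X + t. Camera axes: x right, y down, z forward; pixel columns grow to the right and rows downward; lengths in m; the calibration is good to about 2 mm. A picture is of the moment at which its call begins.
A pose or a line that the arm cannot do raises PlanningError and nothing moves.
- close_job(): hands the job in, once; it reports no verdict.
Trained networks look in the newest picture that a camera, given by its name, has taken for a name from the list of things; names that differ only in an ending like _2 or _b are one class to them, and where a whole thing is asked for, a point or a joint stands for the part that bears it (a point fixed in the world has none). Each returns a list of dicts, best first, with "conf" (0 to 1); they miss things now and then, are a little off and sometimes report something else, mostly with a low value. They report only what shows in the picture. A call takes as long as a camera call.
- spot_in(camera, query): "xy" ([column, row] in pixels, amid what is visible of it).
- silhouettes(camera, query): "region" (400x640 bool, what is visible of it) and "xy" ([column, row] in pixels, amid what is visible of it).
Readings, each from a call of its own:
- current_clock(): time.
- current_joint_pos(): joint angles.
- current_qvel(): joint speeds.
- current_joint_torque(): joint torques, N m.
- current_position(): TCP position.
- current_orientation(): TCP orientation.
- current_force(): force on the tool from outside, world axes, zero at the start.
- current_torque(): the same for the moment, N m.
- current_finger_gap(): finger opening in m.
Only numpy, scipy, OpenCV 4.12 (cv2) and the standard library are available. Lean on these libraries where they do the work, as an engineer would, in place of code of your own. Each camera call takes 0.05 s, during which the arm holds its last target.

## Working session

There is one attempt and no reset: what is moved stays moved. The work goes in short steps, each a Python script; the robot and the scene stay as the last script left them, time stands still between calls to the robot, and variables do not carry over. Pictures are saved under pics/ and viewed, and the job is handed in when it is done.

```bash
mkdir -p pics; ls; python3 - <<'E'
from bench import *
import cv2,numpy as np,pickle
print(current_clock(),current_position(),current_orientation(),current_finger_gap())
for n in ["scene","side","wrist"]:
    c=capture(n); cv2.imwrite(f"pics/{n}0.png",c["image"]); pickle.dump(c,open(f"{n}0.pkl","wb"))
    print(n,c["k1"],c["intrinsics"].tolist(),(-np.array(c["R"]).T@c["t"]).tolist())
    for q in ["station","lid","plate_row","release","tin","pinch_bowl","jar","jug"]:
        print(q,[(np.round(d["xy"]).tolist(),round(d["conf"],2)) for d in spot_in(n,q)][:3])
print(current_clock())
E
```

```text
pics
0.0 [0.22601753 0.55507225 0.22179616] [ 8.29827886e-01  5.58018678e-01 -8.15637983e-04  4.11906118e-04] 0.08748062805931212
scene 0.04732833850977614 [[481.4218560930045, 0.0, 321.4536105514495], [0.0, 481.4218560930045, 195.25021720632157], [0.0, 0.0, 1.0]] [1.48334860618696, -0.2166371676846691, 1.088639718924755]
station [([344.0, 230.0], 0.69)]
lid [([348.0, 232.0], 0.81)]
plate_row [([346.0, 234.0], 0.7)]
release [([345.0, 233.0], 0.75), ([326.0, 199.0], 0.66)]
tin [([458.0, 159.0], 0.71), ([281.0, 216.0], 0.67), ([163.0, 260.0], 0.45)]
pinch_bowl []
jar [([220.0, 172.0], 0.75)]
jug [([165.0, 185.0], 0.8)]
side -0.0962837598723213 [[473.8686536625875, 0.0, 317.3165182048118], [0.0, 473.8686536625875, 202.29121708847129], [0.0, 0.0, 1.0]] [0.17007377011714628, -1.3234508527221711, 0.8733927302616316]
station []
lid [([354.0, 197.0], 0.96)]
plate_row [([341.0, 209.0], 0.75)]
release [([315.0, 207.0], 0.47)]
tin [([351.0, 217.0], 0.49)]
pinch_bowl [([330.0, 170.0], 0.52)]
jar [([271.0, 270.0], 0.67)]
jug [([291.0, 299.0], 0.79)]
wrist -0.0036289982180150123 [[314.4629051602405, 0.0, 318.53020049274113], [0.0, 314.4629051602405, 201.19077232668843], [0.0, 0.0, 1.0]] [0.16524967678146896, 0.5792913075058596, 0.38537196119234246]
station []
lid []
plate_row []
release []
tin []
pinch_bowl []
jar []
jug []
1.35
```

View pics/scene0.png

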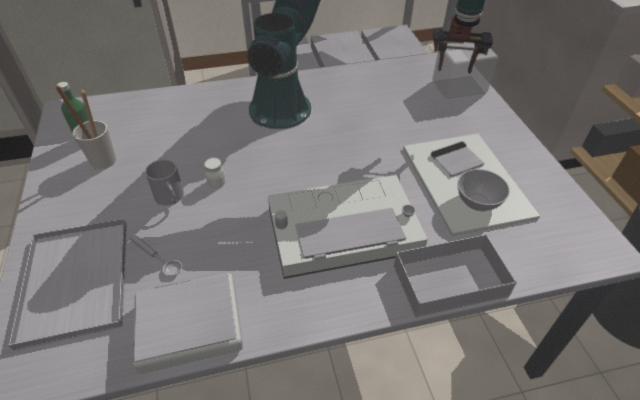

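View pics/side0.png

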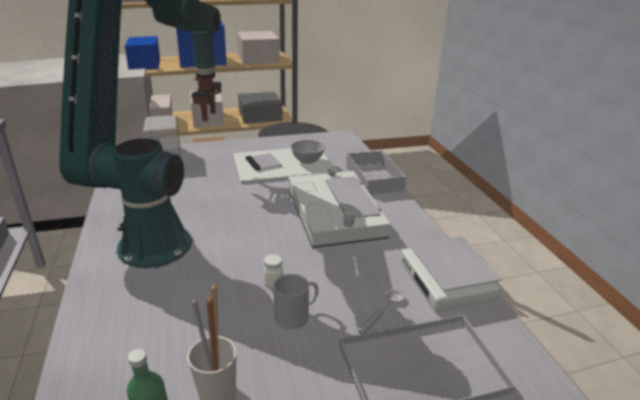

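The scene picture shows the station at about (345,228). Its plate row runs from about (290,200) to (385,190), with a faint arc near (326,198). The tin is at (281,217) and the pinch bowl at (408,211). Next I'll zoom in and measure.

```bash
cat > h.py <<'E'
import numpy as np,cv2
def ray(c,u,v):
    K=np.array(c["intrinsics"]);p=np.array([[[u,v]]],float)
    return np.append(cv2.undistortPoints(p,K,np.array([c["k1"],0,0,0,0.]))[0,0],1)
def at_depth(c,u,v):
    d=c["range_z"][int(round(v)),int(round(u))]
    return np.array(c["R"]).T@(ray(c,u,v)*d-np.array(c["t"]))
def at_z(c,u,v,z):
    R=np.array(c["R"]);o=-R.T@np.array(c["t"]);r=R.T@ray(c,u,v)
    return o+r*(z-o[2])/r[2]
def project(c,X):
    R=np.array(c["R"]);p=R@np.array(X)+np.array(c["t"]);s=p[:2]/p[2];s=s*(1+c["k1"]*(s@s))
    K=np.array(c["intrinsics"]);return np.array([K[0,0]*s[0]+K[0,2],K[1,1]*s[1]+K[1,2]])
E
python3 - <<'E'
import pickle,cv2,numpy as np
from h import *
c=pickle.load(open("scene0.pkl","rb"))
im=c["image"][165:285,250:440]
im=cv2.resize(im,None,fx=4,fy=4,interpolation=cv2.INTER_CUBIC)
cv2.imwrite("pics/crop0.png",cv2.convertScaleAbs(im,alpha=1.3))
# deck points from depth map
d=c["range_z"];P=[]
for v in range(165,285):
  for u in range(250,440):
    if d[v,u]>0:
      X=at_depth(c,u,v)
      if 0.052<X[2]<0.068: P.append(X)
P=np.array(P);print(len(P),P.min(0),P.max(0),np.median(P,0))
r=cv2.minAreaRect(P[:,:2].astype(np.float32));print(r)
for u,v in [(326,199),(281,217),(408,211)]: print(at_depth(c,u,v),at_z(c,u,v,.06))
E
```

```text
9424 [ 0.48647329 -0.12943883  0.05203641] [0.88409408 0.29388572 0.06799758] [0.64366073 0.0705315  0.06033362]
((0.6861500144004822, 0.0833292305469513), (0.4244285821914673, 0.39272451400756836), 89.00047302246094)
[0.53978563 0.04126186 0.05092182] [0.54804012 0.03900571 0.06      ]
[ 0.62316843 -0.10705154  0.10287234] [ 0.58575804 -0.10228552  0.06      ]
[0.65624602 0.25191709 0.06846339] [0.64938437 0.25580422 0.06      ]
```

View pics/crop0.png

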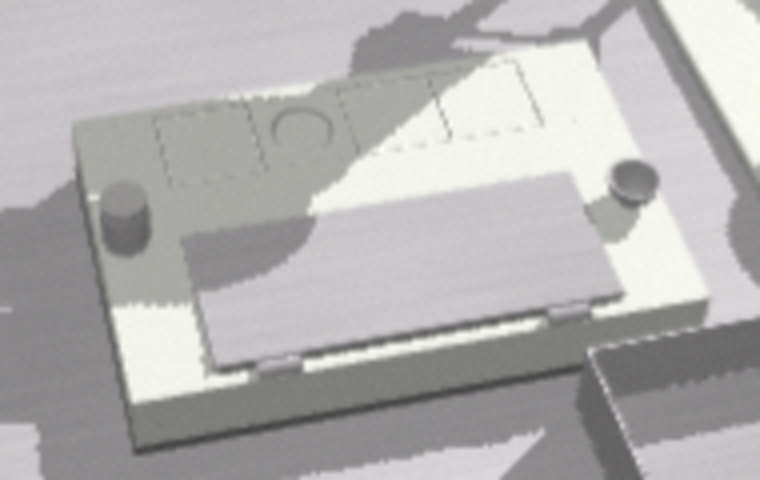

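The zoom shows a round hole in the second plate from the image left (crop (302,128), pixel (325.5,197)); the other three are plain. That is the y = -35 mm plate. I'll fit the station pose from its deck corners.

```bash
python3 - <<'E'
import pickle,cv2,numpy as np
from scipy.optimize import least_squares
from h import *
c=pickle.load(open("scene0.pkl","rb"))
g=lambda p:((p[0]+.5)/4-.5+250,(p[1]+.5)/4-.5+165)
W=np.array([at_z(c,*g(p),.06) for p in [(75,122),(588,40),(708,298),(135,402)]])[:,:2]
L=np.array([(-.13,-.2),(-.13,.2),(.13,.2),(.13,-.2)])
print(W)
f=lambda q:(np.c_[L[:,0]*np.cos(q[2])-L[:,1]*np.sin(q[2])+q[0],L[:,0]*np.sin(q[2])+L[:,1]*np.cos(q[2])+q[1]]-W).ravel()
s=least_squares(f,[.65,.08,0]);q=s.x;print(q,s.fun)
B=at_z(c,*g((302,128)),.057)
R=np.array([[np.cos(q[2]),-np.sin(q[2])],[np.sin(q[2]),np.cos(q[2])]])
print("button",B,"local",R.T@(B[:2]-q[:2]))
for n,p in dict(l1=(155,118),l2=(545,125),p2=(518,60),p1=(168,185),lidnear1=(182,238),lidnear2=(573,173)).items():
  print(n,R.T@(at_z(c,*g(p),.066 if 'lid' in n else .06)[:2]-q[:2]))
E
```

```text
[[ 0.49259706 -0.12248142]
 [ 0.49941583  0.27650301]
 [ 0.75783222  0.26755058]
 [ 0.7500142  -0.12707489]]
[ 0.62496483  0.07362432 -0.02076199] [-0.00175631 -0.00115229 -0.00027088 -0.00022293  0.00125669  0.00333177
  0.00077051 -0.00195655]
button [0.53535088 0.03964134 0.057     ] local [-0.08888913 -0.03583609]
l1 [-0.1195729  -0.14048277]
l2 [-0.05033471  0.13949973]
p2 [-0.1203025   0.14084463]
p1 [-0.05194998 -0.14313551]
lidnear1 [ 0.0041354 -0.1433323]
lidnear2 [0.00479314 0.1417941 ]
```

```bash
cat >> h.py <<'E'
Q=np.array([0.62496,0.07362,-0.02076]); C,S=np.cos(Q[2]),np.sin(Q[2])
def st(lx,ly): return [C*lx-S*ly+Q[0],S*lx+C*ly+Q[1]]
a=(np.pi/2+Q[2])/2; ORI=[np.cos(a),np.sin(a),0,0]
E
python3 - <<'E'
from bench import *
from h import *
move_gripper(0.0)
print(current_clock(),current_finger_gap(),inverse_kinematics(st(-.086,-.035)+[.05],ORI))
b=st(-.086,.035)
move_ptp(b+[.16],ORI); print(current_clock(),current_position(),current_force())
res={}
for ly in (.035,-.035):
    b=st(-.086,ly)
    servo_line(b+[.085],ORI,rate=.12)
    sleep(.2)
    h=servo_line(b+[.045],ORI,rate=.015,contact_N=2.5)
    print(ly,h,current_position(),current_force(),current_clock())
    if ly>0: servo_line(b+[.085],ORI,rate=.1)
c=capture("scene");cv2.imwrite("pics/probe.png",cv2.resize(c["image"][100:300,210:470],None,fx=3,fy=3)[:600,:780])
E
```

```text
2.6917 0.0004897825269387769 [-5.30559843e-02  4.91910387e-01  1.81307156e+00 -4.44089210e-16
  8.36610704e-01 -1.60309231e+00]
4.6667 [0.53964665 0.1111543  0.16011579] [ 0.43511428 -0.69354177 -0.72617543]
0.035 True [0.53974167 0.1103837  0.06037912] [-0.32710191  0.27272137  4.54773492] 7.2333
-0.035 True [0.53813748 0.04041163 0.05655849] [1.35257308 0.84822238 0.78982141] 10.2917
```

View pics/probe.png

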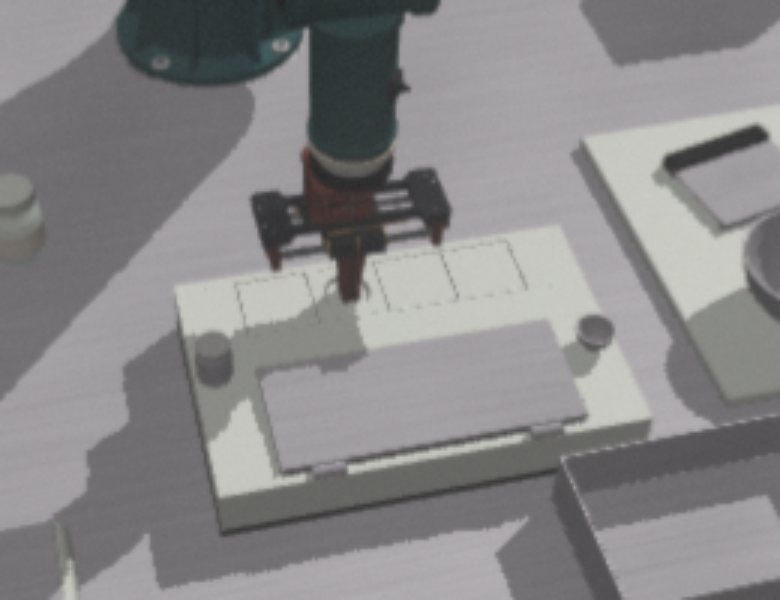

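The blank stopped the fingertips at z = 60.4 mm and this plate at 56.6 mm, so it is the button. The picture shows the shut fingers inside the ring at crop (348,290), clear of the lid. Now I'll push.

```bash
python3 - <<'E'
from bench import *
from h import *
b=st(-.086,-.035)
h=servo_line(b+[.0475],ORI,rate=.012,contact_N=18)
print(h,current_position(),current_force(),current_clock())
c=capture("scene");cv2.imwrite("pics/push.png",cv2.resize(c["image"][100:300,210:470],None,fx=3,fy=3)[:600,:780])
E
```

```text
True [0.5381054 0.040442  0.0502992] [-1.87918733  0.84673076  6.7557306 ] 10.9167
```

View pics/push.png

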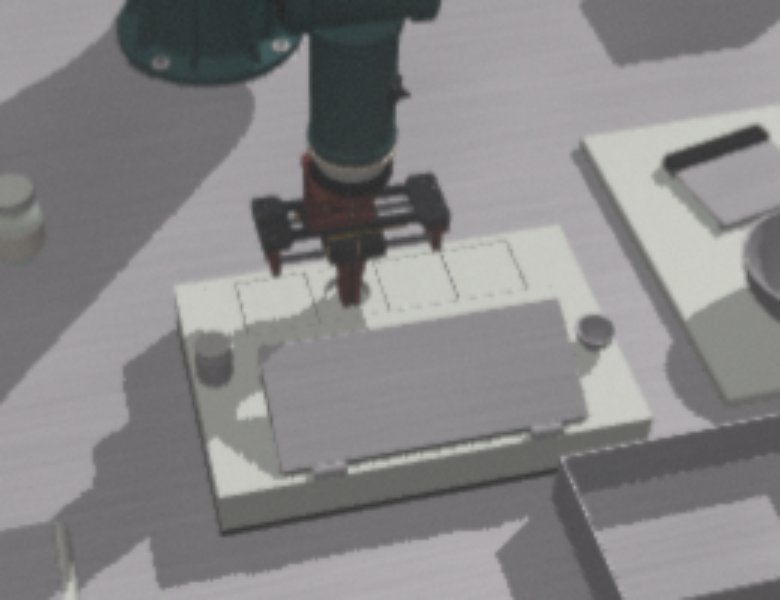

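The lid has risen: its near edge moved up in the image to crop (270,345)–(560,300). The tip stopped 10.1 mm below the blank's level, which is the full travel. I'll retreat straight up, move back, and measure.

```bash
python3 - <<'E'
from bench import *
from h import *
import pickle
b=st(-.086,-.035)
servo_line(b+[.20],ORI,rate=.1)
servo_line([.44,b[1],.26],ORI,rate=.15)
sleep(.5)
c=capture("scene");print(current_clock(),current_position(),current_force())
cv2.imwrite("pics/end.png",cv2.resize(c["image"][100:300,150:490],None,fx=2.3,fy=2.3))
m=silhouettes("scene","lid");print([x["conf"] for x in m])
vs,us=np.nonzero(cv2.erode(m[0]["region"].astype(np.uint8),np.ones((5,5))))
P=np.array([at_depth(c,u,v) for u,v in zip(us,vs) if c["range_z"][v,u]>0])
P=P[P[:,2]>.055]
A=np.c_[P[:,:2],np.ones(len(P))];k=np.linalg.lstsq(A,P[:,2],rcond=None)[0]
print("tilt",np.arctan(np.hypot(k[0],k[1])),"zmax",np.percentile(P[:,2],99),len(P))
bp=at_depth(c,*np.round(project(c,b+[.05])));print("button depth pt",bp)
o=pickle.load(open("scene0.pkl","rb"))
for u,v in [(281,217),(408,211),(214,172),(165,183)]: print(np.round(at_depth(o,u,v)-at_depth(c,u,v),4))
E
```

```text
14.0833 [0.44003643 0.04041536 0.25990058] [0.45107007 0.60033036 0.47160279]
[0.94, 0.39]
tilt 0.4438682077738777 zmax 0.11361247275387219 3733
button depth pt [0.53781495 0.0418005  0.04875449]
[-0.0018  0.0002 -0.002 ]
[ 0.0014 -0.0008  0.0018]
[0.0019 0.0001 0.0017]
[0.0007 0.0001 0.0006]
```

View pics/end.png

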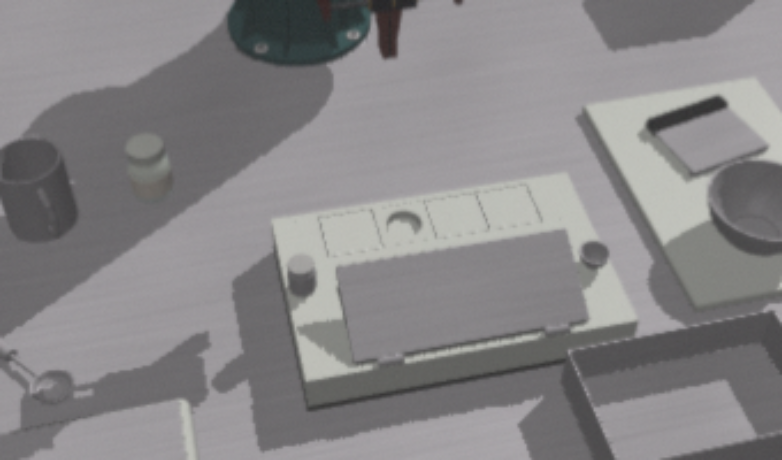

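The picture shows the lid standing open, the button recessed at (403,222), the bystanders in place and the arm clear. The measured lid tilt is 0.444 rad and the button face is about 11 mm down, so I'm handing in.

```bash
python3 -c "
from bench import *
close_job()"
```

```text
the job is handed in; nothing more can be done
```

The station is open: I pushed the release button fully in, the lid rose by itself, and the job is handed in with the arm clear.

- **Finding the button:** The scene camera showed the hole in the plate at y = -35 mm. I then felt two plates with shut fingers: the blank at y = +35 mm stopped them at z = 60.4 mm, and the y = -35 mm plate at 56.6 mm. I did not feel the two outer plates; they looked plain in the picture.
- **Pushing it:** The fingertips stopped at z = 50.3 mm, 10.1 mm below the deck as felt on the blank. That matches full travel of 7 mm. I backed off straight up and then towards the robot, finishing at z = 0.26 m.
- **Last checks, at about 14 s:**
  - The lid's tilt was 0.444 rad by the depth image, against 0.45 expected.
  - The button's face was about 11 mm below the deck, where 10 mm is nominal; the difference is within camera error.
  - The tin, pinch bowl, jar and jug were unchanged within 3 mm, which is noise. I checked the spoon, scraper and bowl only by eye, and they looked to be in place.
  - The wrist force was under 1 N, so nothing was touching.

None of the checks failed, though handing in gives no verdict.

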